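Set the washed topping hopper to drain and air

TASK

The topping hopper has just been washed: leave it to drain and air. First slide the steel pan in under the chute from its open left side so that the whole outlet is above the pan, then draw the slide gate out to its end stop, and leave the stiff-hinged lid standing half open at 45 degrees, with everything let go. Do not disturb the spray bottle, the jar or the spatula.

Things in the scene. Friction and masses are not known exactly. Their poses are not given: they have to be found in the camera images.
- hopper: Steel topping hopper bolted to the bench. Origin on the bench below the outlet's centre; x to its rear (front faces the robot), y to its left. Bin 190 mm deep (x), 140 wide (y), 160 to 230 mm high, funnel below. 18 mm legs at x +-94, y +-62 mm, feet 21 mm radius, 5 mm high; braces 37 mm high bar the front and rear, so the pan goes in from the left (+y), 170 mm clear between the legs.
- outlet (a point): Centre of the square outlet (opening 56 mm, outside 62 mm) at the foot of the chute, 75 mm above the bench; axes as the hopper's.
- gate (a joint): Slide gate, a flat steel blade across the chute 100 mm above the bench. 0 = shut; grows as it is drawn to the hopper's right (-y); 0.075 m = against the end stop. Starts at 0 to 0.010. Rubs with about 5 N and stays where left.
- gate_handle (a point): Middle of the grip bar of the gate's bow handle: round bar 12 mm thick, 80 mm between its posts, along the hopper's x, 42 mm above the blade (free below and on both sides). Lies 150 mm plus the gate's travel from the hopper's origin towards its -y, 142 mm above the bench. Axes as the hopper's.
- lid (a joint): Angle of the front lid in rad: 0 = shut (level), grows as its front edge rises, 0.785 = 45 degrees, at most 1.75. Starts shut or ajar, 0 to 0.30. The hinge is stiff (about 0.6 N m; 6 to 9 N at the handle to raise it) and the lid stays where it is left.
- lid_hinge (a point): Middle of the lid's hinge axis, which runs along the hopper's y, 15 mm behind the hopper's origin, 236 mm above the bench, in the plane of the lid's top face. The lid reaches 121 mm forward from it and is 150 mm wide. Its axes turn with the lid. Behind it the bin has a fixed flat cover.
- lid_handle (a point): Middle of the lid's bow handle: round bar 12 mm thick, 90 mm between its posts, along the hopper's y, 108 mm from the hinge axis along the lid and 42 mm off its top face; it can roll between pads. Shut: 93 mm ahead of the hopper's origin, 278 mm high; at 45 degrees 32 mm ahead, 342 mm high, where the lid's edge stands 39 mm ahead of the bar and 21 mm below it: open the fingers only a little.
- pan: Loose open steel catch pan, about 0.4 kg, to the left of the hopper; slides easily. 204 mm long (its y), 128 wide (x), 55 high; origin at the centre of its underside. Walls 4 mm, inside 184 by 108 mm, floor 4 mm. Rolled rim 10 mm wide, 8 mm high round the top, outer faces at x +-64, y +-102 mm; 10 mm from there to the wall's inner face, to be pinched from above.
- spray_bottle: Bystander: clear spray bottle with green trigger head, 72 mm across, 245 mm tall, origin at the centre of its underside. Leave it alone.
- jar: Bystander: white plastic jar with steel lid, 84 mm across, 120 mm tall, origin at the centre of its underside. Leave it alone.
- spatula: Bystander: wooden spatula with black handle, 260 mm long, lying flat; origin on its underside, handle towards its -x. Leave it alone.
Mind the look-alikes: they are no part of the job. What is shaped like the pan but turquoise is not meant.

How it is judged:
By the outcome, as a careful person would: the job done as asked, in the order asked, and still so for the second after the job is handed in, with the robot touching nothing.
It also fails if it takes over 62 s, if anything falls off the work surface, if the arm or the gripper's body presses on something with over 40 N, if the wrist force passes 120 N, or if a joint passes its speed limit or range.

ROBOT

A 6-joint arm with a two-finger parallel gripper is mounted at the origin on the work surface. World frame = base frame: x ahead of the robot, y to its left, z up, the work surface at z = 0. Lengths are in m, angles in rad, forces in N, time in s.
With the tool pointing down it reaches from about 0.25 to 0.775 m from the base axis. Payload 4 kg.
Tool frame: the origin (TCP) lies on the centre line of the jaws, within the pads' length; the fingertips stand 14 mm ahead of it and the grasp point (between the pads) lies 5 mm behind it (robot.tcp_to_tips is the distance from the TCP to the fingertips, in m); z points along the fingers, y is the line along which they close (so a half turn about z gives the same grasp; the last joint's range is limited). The gripper opens to 94 mm and grips with 3 to 60 N. Pads are 16 mm wide; open, the fingers measure 119 mm over their backs; the gripper's body (75 mm by 177 mm) begins 78 mm behind the grasp point.
Start: joints at [1.103, 0.087, 1.371, -0, 1.684, -0.103], TCP at [0.196, 0.514, 0.22] pointing down, gripper open.
Joint ranges: [-3.1, 3.1], [-0.76, 2.03], [0.27, 2.55], [-1.08, 4.22], [0.17, 2.65], [-2.57, 2.57]. Speed limits (rad/s): [2.79, 2.79, 3.14, 3.14, 3.14, 3.14].

INTERFACE

Orientations are given as [roll, pitch, yaw] about the fixed x, y, z axes, in that order (R = Rz(yaw) Ry(pitch) Rx(roll)).
In Python, from bench import robot gives the robot as it stands.
- The arm moves only by the tool carry_out, never from a script. Its argument "increments" is a list of rows, each a list of 3 entries, a list of its own where there are three numbers: the closure in counts, from 0 (fully open) to 255 (shut), then the shift along the tool's x, y, z in mm, then the turn about the tool's z in degrees. In form: [[fingers, [dx, dy, dz], twist], ...]. A call has 1 to 8 rows; each row shifts and turns the commanded pose from where the row before left it, along the tool's axes as they then stand; what a row does not reach is not made up. A row lasts 1/10 s, in which the tool goes at most 50 mm and 8.59 degrees, less where a joint would pass 70% of its speed; a pose out of reach is approached as far as the arm can. A call with a gripper value outside its range is refused whole. The fingers move at their own pace and stop on an object; the grip force is fixed at half the most. Time passes only in rows, so rows that do not move let the fingers close. It gives the time, the measured TCP pose, the force, the opening and the grip force at its end, in the units of the state.
- robot.get_obs(): the state, without advancing time (a new reading comes with each control period).
- robot.snapshot(name): name is "scene" or "top" or "wrist"; returns the picture (420x560x3 uint8, blue, green, red); there is no depth.
- robot.get_calibration(name): a dict with "vfov" (degrees; the focal length in pixels is half the picture's height over the tangent of half this angle, whatever the lens; pixels are square), "cx", "cy" (the principal point, pixels), "T" (4x4, takes a point from camera to world coordinates). Camera axes: x right, y down, z forward; pixel columns grow to the right and rows downward; lengths in m; the calibration is good to about 2 mm. A picture is of the moment at which its call begins: read the wrist's pose just before it. get_calibration takes no time and is no camera call; for the wrist camera it gives the pose at the moment of the call.
- robot.close_job(): hands the job in; it is judged then, once.
The state is a dict: "time": time; "joint_positions": joint angles; "qvel": joint speeds; "joint_torque": joint torques, N m; "tool_pos": TCP position; "ee_rot": TCP orientation; "wrist_force": force on the tool from outside, world axes, zero at the start; "wrist_torque": the same for the moment, N m; "width": finger opening in m; "finger_force": force on a finger pad.
Only numpy, scipy, OpenCV 4.12 (cv2) and the standard library are available. Lean on these libraries where they do the work, as an engineer would, in place of code of your own. Each camera call takes 0.05 s, during which the arm holds its last target. There are 200 camera calls.

## Working session

There is one attempt and no reset: what is moved stays moved. The work goes in short steps, Python scripts to look and compute and a tool call to move; the robot and the scene stay as the last step left them, time stands still between calls to the robot, and variables do not carry over. Pictures are saved under pics/ and viewed, at most 10 in all, crops included, and the job is handed in when it is done.

Besides the shell and the picture viewer there is one more tool, called after "Call:" as name(argument=value, ...), one argument or row to a line, values as JSON. carry_out: Moves the arm, as the interface text tells. Its arguments: {"type":"object","properties":{"increments":{"type":"array","items":{"type":"array"}}},"required":["increments"]}

```bash
mkdir -p pics
python3 - <<'E'
from bench import robot
import cv2,numpy as np
o=robot.get_obs(); print(o)
for n in ("scene","top","wrist"):
    im=robot.snapshot(n); cv2.imwrite(f"pics/{n}0.png",im)
    c=robot.get_calibration(n); print(n,c["vfov"],c["cx"],c["cy"],np.round(c["T"],4).tolist(), [k for k in c])
print(robot.tcp_to_tips)
a=cv2.imread("pics/scene0.png");b=cv2.imread("pics/top0.png")
E
```

```text
{'time': 0.0, 'joint_positions': array([ 1.10287265e+00,  8.79117804e-02,  1.37223550e+00,  1.26747811e-05,
        1.68359053e+00, -1.03071493e-01]), 'qvel': array([-4.19960030e-04, -1.60585844e-04,  2.74319259e-05, -9.13872558e-04,
        1.69326172e-03,  4.20509606e-04]), 'joint_torque': array([-9.46435080e-06, -3.40185606e+01, -3.02426791e+01,  7.17873336e-02,
        3.31703515e-02, -1.58574053e-04]), 'tool_pos': array([0.19599873, 0.51334124, 0.21833728]), 'ee_rot': array([-3.13946017e+00, -2.33243790e-04,  2.77674163e+00]), 'wrist_force': array([ 0.21416831, -0.63402852, -0.15291572]), 'wrist_torque': array([-0.00762406, -0.02156207, -0.04560153]), 'finger_force': 0.0, 'width': 0.0939770552761382}
scene 49.00503130588299 271.0528850267696 201.75248377990053 [[-0.9857, 0.1619, -0.0457, 0.6061], [0.1681, 0.9366, -0.3075, 0.5594], [-0.007, -0.3108, -0.9504, 1.5533], [0.0, 0.0, 0.0, 1.0]] ['vfov', 'cx', 'cy', 'T']
top 52.40850178714967 277.0328743298328 203.94107648846543 [[0.0203, -0.9887, 0.1484, 0.3573], [-0.9998, -0.0207, -0.0012, 0.1097], [0.0043, -0.1483, -0.9889, 1.3931], [0.0, 0.0, 0.0, 1.0]] ['vfov', 'cx', 'cy', 'T']
wrist 64.77722343315038 281.37430160042 202.258841894084 [[0.3563, 0.9051, 0.2322, 0.128], [0.9344, -0.3449, -0.0892, 0.5404], [-0.0007, 0.2487, -0.9686, 0.3831], [0.0, 0.0, 0.0, 1.0]] ['vfov', 'cx', 'cy', 'T']
0.014
```

View pics/scene0.png

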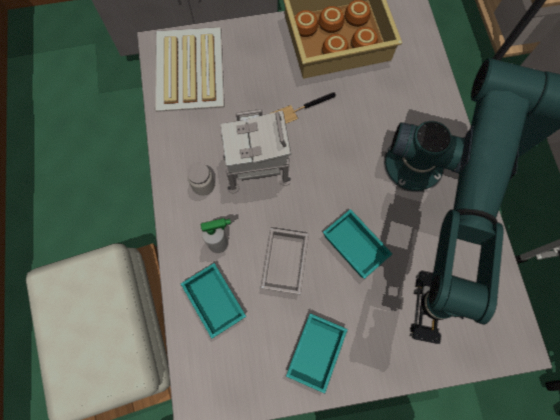

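View pics/top0.png

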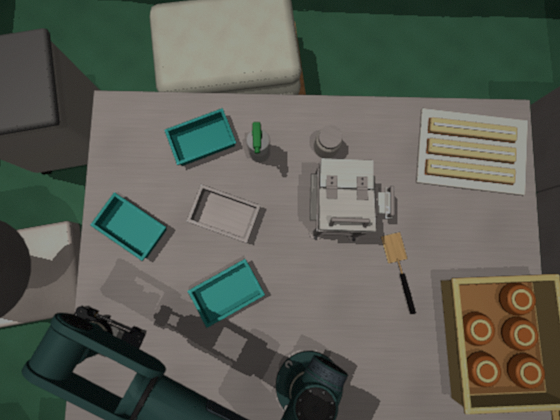

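The top view shows four pan-shaped things: turquoise ones at (200,137), (130,226) and (228,292), and a bare steel one at (225,213). The steel one fits, and it lies left of the hopper at (345,195). The gate handle is at (388,203) and the lid handle at (350,222). I'll confirm this in enlarged crops.

```bash
cat > h.py <<'E'
import numpy as np,cv2
from bench import robot
def ray(c,u,v):
    f=210/np.tan(np.radians(c["vfov"])/2); T=np.array(c["T"])
    d=T[:3,:3]@np.array([(u-c["cx"])/f,(v-c["cy"])/f,1.]); return T[:3,3],d
def onz(c,u,v,z):
    p,d=ray(c,u,v); return p+d*(z-p[2])/d[2]
def proj(c,P):
    f=210/np.tan(np.radians(c["vfov"])/2); T=np.array(c["T"])
    q=T[:3,:3].T@(np.array(P)-T[:3,3]); return np.array([c["cx"]+f*q[0]/q[2],c["cy"]+f*q[1]/q[2]])
E
python3 - <<'E'
import cv2
a=cv2.imread("pics/top0.png")[120:260,180:420]; cv2.imwrite("pics/topc.png",cv2.resize(a,(792,462),interpolation=cv2.INTER_CUBIC))
a=cv2.imread("pics/scene0.png")[100:310,180:350]; cv2.imwrite("pics/scc.png",cv2.resize(a,None,fx=2.8,fy=2.8,interpolation=cv2.INTER_CUBIC))
E
```

```text
(no output)
```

View pics/topc.png

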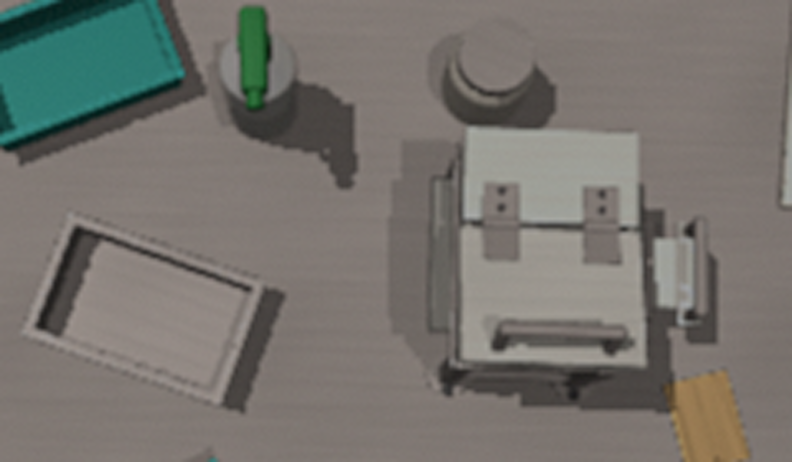

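View pics/scc.png

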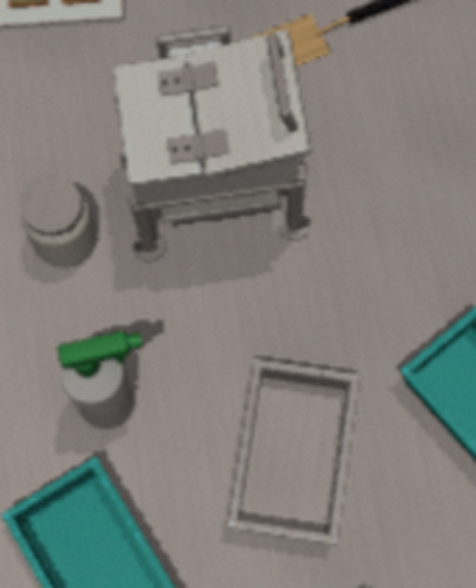

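The crops confirm it. The steel pan's rim corners in topc are (72,212), (267,287), (222,405) and (24,328), and it is the only untinted pan. The lid's hinge line runs (463,226)–(640,228), and the gate bar runs (703,218)–(697,322). Next I measure.

Run:
```python
from h import *
t=robot.get_calibration("top"); s=robot.get_calibration("scene")
T=lambda u,v,z: onz(t,180+(u+.5)/3.3-.5,120+(v+.5)/3.3-.5,z)
S=lambda u,v,z: onz(s,180+(u+.5)/2.8-.5,100+(v+.5)/2.8-.5,z)
def pan(P):
    P=np.array(P); print("pan c",P.mean(0).round(4),"sides",[round(np.linalg.norm(P[i]-P[(i+1)%4]),4) for i in range(4)])
    d=(P[1]-P[0])+(P[2]-P[3]); print("  long dir deg",np.degrees(np.arctan2(d[1],d[0])))
pan([T(72,212,.055),T(267,287,.055),T(222,405,.055),T(24,328,.055)])
pan([S(231,528,.055),S(256,357,.055),S(358,372,.055),S(334,543,.055)])
def line(n,a,b):
    d=b-a; print(n,"mid",((a+b)/2).round(4),"len",np.linalg.norm(d).round(4),"ang",np.degrees(np.arctan2(d[1],d[0])).round(2))
line("T hinge",T(463,224,.236),T(640,228,.236))
line("T rear",T(468,127,.236),T(637,132,.236))
line("T front lid",T(459,362,.236),T(647,366,.236))
line("T lidbar",T(497,327,.284),T(628,330,.284))
line("T gatebar",T(703,218,.146),T(697,322,.146))
line("S gatebar",S(160,45,.146),S(229,34,.146))
line("S hinge",S(205,172,.236),S(190,52,.236))
line("S rear",S(132,187,.236),S(116,67,.236))
line("S front",S(306,150,.236),S(286,35,.236))
line("S lidbar",S(292,128,.284),S(274,36,.284))
line("S feet",S(148,248,.0025),S(299,227,.0025))
for n,u,v in(("rearL",132,187),): pass
# bystanders
print("spray",T(258,115,0.0),S(107,410,0.0)," jar lid",T(497,57,.12),S(55,207,.12))
```

```text
pan c [0.5262 0.2753 0.055 ] sides [np.float64(0.2026), np.float64(0.1206), np.float64(0.2035), np.float64(0.1207)]
  long dir deg -109.9795896674381
pan c [0.5226 0.2801 0.055 ] sides [np.float64(0.2054), np.float64(0.1233), np.float64(0.2044), np.float64(0.1195)]
  long dir deg -108.27465433491103
T hinge mid [ 0.579  -0.0833  0.236 ] len 0.1481 ang -90.11
T rear mid [ 0.662  -0.0844  0.236 ] len 0.1429 ang -90.51
T front lid mid [ 0.4634 -0.084   0.236 ] len 0.155 ang -90.04
T lidbar mid [ 0.4874 -0.0837  0.284 ] len 0.1039 ang -90.13
T gatebar mid [ 0.5592 -0.2315  0.146 ] len 0.0949 ang 175.62
S gatebar mid [ 0.5591 -0.2215  0.146 ] len 0.0856 ang -179.73
S hinge mid [ 0.5728 -0.0818  0.236 ] len 0.1498 ang -92.41
S rear mid [ 0.6568 -0.0776  0.236 ] len 0.1492 ang -90.95
S front mid [ 0.4595 -0.0866  0.236 ] len 0.1453 ang -91.29
S lidbar mid [ 0.4765 -0.0775  0.284 ] len 0.1131 ang -90.05
S feet mid [ 0.5612 -0.0135  0.0025] len 0.1952 ang 178.61
spray [0.73289288 0.17582225 0.        ] [0.73871454 0.18404397 0.        ]  jar lid [ 0.76123529 -0.0521697   0.12      ] [ 0.75689415 -0.04273665  0.12      ]
```

```bash
cat >> h.py <<'E'
def rows(x,y,z,yaw,n,start=None):
    """rows from the present (or given) pose, tool pointing down; yaw in deg"""
    if start is None:
        o=robot.get_obs(); p=np.array(o["tool_pos"]); a=np.degrees(o["ee_rot"][2])
    else: p=np.array(start[:3]); a=start[3]
    d=(np.array([x,y,z])-p)/n*1000; tw=(a-yaw+180)%360-180; print("twist",round(tw,1),"dist",np.round(d*n))
    for i in range(n):
        r=np.radians(a-tw*i/n); c,s=np.cos(r),np.sin(r)
        print([round(c*d[0]+s*d[1]),round(s*d[0]-c*d[1]),round(-d[2])],round(tw/n,1))
E
python3 - <<'E'
from h import *
rows(.496,.378,.22,71,11)
E
```

```text
twist 88.1 dist [ 300. -135.    1.]
[-30, -2, 0] 8.0
[-30, 2, 0] 8.0
[-29, 7, 0] 8.0
[-28, 11, 0] 8.0
[-26, 14, 0] 8.0
[-24, 18, 0] 8.0
[-21, 21, 0] 8.0
[-18, 24, 0] 8.0
[-15, 26, 0] 8.0
[-11, 28, 0] 8.0
[-7, 29, 0] 8.0
```

Call:
carry_out(
  increments=[
    [130,[-30,-2,0],8],
    [130,[-30,2,0],8],
    [130,[-29,7,0],8],
    [130,[-28,11,0],8],
    [130,[-26,14,0],8],
    [130,[-24,18,0],8],
    [130,[-21,21,0],8],
    [130,[-18,24,0],8],
  ],
)

```text
time: 0.95
tool_pos: [0.4155, 0.4153, 0.219]
ee_rot: [-3.141, 0.0, 1.654]
wrist_force: [-0.9, -0.3, 0.7]
width: 0.0458
finger_force: 0.0
```

Call:
carry_out(
  increments=[
    [130,[-15,26,0],8],
    [130,[-11,28,0],8],
    [130,[-7,29,0],8],
    [130,[0,0,0],0],
    [130,[0,0,0],0],
  ],
)

```text
time: 1.45
tool_pos: [0.4963, 0.3784, 0.2187]
ee_rot: [-3.14, 0.001, 1.241]
wrist_force: [-0.2, 0.5, 1.4]
width: 0.0456
finger_force: 0.0
```

Run:
```python
from h import *
o=robot.get_obs(); print(o["tool_pos"],np.degrees(o["ee_rot"]),o["width"])
c=robot.get_calibration("wrist"); im=robot.snapshot("wrist"); cv2.imwrite("pics/w1.png",im)
np.save("w1.npy",c,allow_pickle=True)
```

```text
[0.49634221 0.37838238 0.21871663] [-1.79908820e+02  4.78325903e-02  7.11256663e+01] 0.0456439516494317
```

View pics/w1.png

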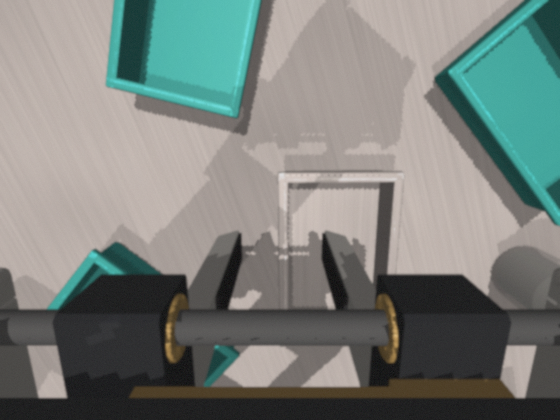

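The wrist view shows the steel pan's left end: outer rim corners near (278,172) and (403,171), with the front rim running down from (278,172) to about (283,300) between the fingers.

Run:
```python
from h import *
c=np.load("w1.npy",allow_pickle=True).item()
A=onz(c,278,172,.055);B=onz(c,403,171,.055)
d=B-A; a=np.degrees(np.arctan2(d[1],d[0])); u=d/np.linalg.norm(d); v=np.array([-u[1],u[0],0])
C=(A+B)/2-v*.102
print(A,B,np.linalg.norm(d),"pan yaw",a,"centre",C)
g=C-u*.059+v*.080; print("grip",g)
o=robot.get_obs(); p=o["tool_pos"]; r=o["ee_rot"][2]
e=g-p; print("tool shift", e[0]*np.cos(r)+e[1]*np.sin(r), e[0]*np.sin(r)-e[1]*np.cos(r), "twist",np.degrees(r)-90-a)
im=cv2.imread("pics/w1.png"); 
for y in (190,200,210): print(im[y,265:300].mean(1).round().astype(int))
```

```text
[0.4983356  0.39870836 0.055     ] [0.6168184  0.35935226 0.055     ] 0.12484821092028826 pan yaw -18.374797694186984 centre [0.52542338 0.2822308  0.055     ]
grip [0.49465004 0.37675065 0.055     ]
tool shift -0.002396151955218528 -0.0003794344616996824 twist -0.4400509586258998
[159 158 157 155 157 160 160 158 157 156 158 158 160 168 186 197 200 201
 204 205 201 189 167 144 149 159 161 159 159 160 160 158 152 150 155]
[158 157 156 156 158 161 157 158 157 160 161 159 159 165 182 194 198 199
 203 206 203 191 167 149 153 160 165 168 167 165 164 163 160 160 163]
[157 159 161 161 159 156 155 156 159 158 157 156 150 145 152 161 164 170
 182 193 198 187 165 151 155 161 163 166 166 166 167 168 176 186 192]
```

Call:
carry_out(
  increments=[
    [130,[-2,0,40],0],
    [130,[0,0,40],0],
    [130,[0,0,40],0],
    [130,[0,0,30],0],
    [130,[0,0,24],0],
    [130,[0,0,0],0],
    [255,[0,0,0],0],
    [255,[0,0,0],0],
  ],
)

```text
time: 2.3
tool_pos: [0.4965, 0.3776, 0.0479]
ee_rot: [3.139, -0.002, 1.242]
wrist_force: [0.5, -1.8, 0.0]
width: 0.0334
finger_force: 0.6
```

Call:
carry_out(
  increments=[
    [255,[0,0,0],0],
    [255,[0,0,0],0],
  ],
)

```text
time: 2.5
tool_pos: [0.4966, 0.3774, 0.0474]
ee_rot: [3.14, -0.003, 1.241]
wrist_force: [0.3, -0.3, -0.0]
width: 0.0177
finger_force: 0.1
```

Run:
```python
from h import *
# grip centred on pan-local (-.059,.080); intermediate pose: pan aligned (yaw -0), centre at (.562,.20) then slide to y -.080+.035
rows(.562-.059,.15+.080,.046,90,6)
print(); rows(.503,-.045+.080,.046,90,8,(.503,.23,.046,90))
```

```text
twist -18.9 dist [   6. -147.   -1.]
[-23, 9, 0] -3.1
[-23, 8, 0] -3.1
[-24, 6, 0] -3.1
[-24, 5, 0] -3.1
[-24, 4, 0] -3.1
[-24, 2, 0] -3.1

twist 0 dist [   0. -195.    0.]
[-24, 0, 0] 0.0
[-24, 0, 0] 0.0
[-24, 0, 0] 0.0
[-24, 0, 0] 0.0
[-24, 0, 0] 0.0
[-24, 0, 0] 0.0
[-24, 0, 0] 0.0
[-24, 0, 0] 0.0
```

Call:
carry_out(
  increments=[
    [255,[0,0,0],0],
    [255,[0,0,0],0],
    [255,[-10,4,0],-1.5],
    [255,[-18,7,0],-2.5],
    [255,[-23,6,0],-3],
    [255,[-24,5,0],-3],
    [255,[-24,4,0],-3],
    [255,[-24,2,0],-3],
  ],
)

```text
time: 3.3
tool_pos: [0.4978, 0.2509, 0.0467]
ee_rot: [3.14, -0.004, 1.523]
wrist_force: [-0.4, 3.4, 2.7]
width: 0.0096
finger_force: 30.0
```

Call:
carry_out(
  increments=[
    [255,[-14,1,0],-2.5],
    [255,[-10,0,0],0],
    [255,[0,0,0],0],
    [255,[0,0,0],0],
  ],
)

```text
time: 3.7
tool_pos: [0.4986, 0.2257, 0.0467]
ee_rot: [3.139, 0.001, 1.563]
wrist_force: [0.6, -3.0, 6.1]
width: 0.0097
finger_force: 30.0
```

Run:
```python
from h import *
o=robot.get_obs(); print(o["tool_pos"],np.degrees(o["ee_rot"]),o["width"])
im=robot.snapshot("top"); cv2.imwrite("pics/top1.png",im)
im2=robot.snapshot("scene")
a=cv2.resize(im[120:260,180:420],(560,327),interpolation=cv2.INTER_CUBIC)
b=cv2.resize(im2[100:310,180:350],(240,296),interpolation=cv2.INTER_CUBIC)
cv2.imwrite("pics/c1.png",cv2.resize(im[110:250,190:430],None,fx=3.3,fy=3.3,interpolation=cv2.INTER_CUBIC))
cv2.imwrite("pics/s1.png",cv2.resize(im2[100:310,180:350],None,fx=2.8,fy=2.8,interpolation=cv2.INTER_CUBIC))
```

```text
[0.49863314 0.22568358 0.04665665] [1.79833292e+02 4.94065414e-02 8.95515371e+01] 0.009698857691413869
```

View pics/c1.png

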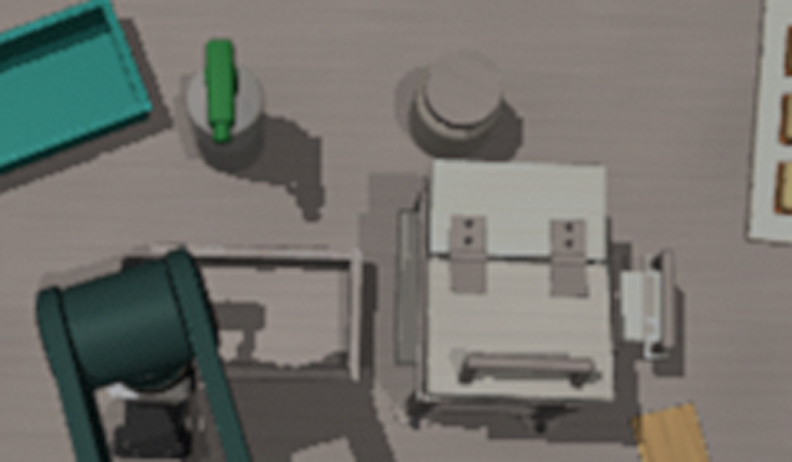

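The pan is gripped and nearly square to the hopper. Its leading-end corners are at about c1 (362,250) and (358,379).

Run:
```python
from h import *
t=robot.get_calibration("top")
T=lambda u,v,z: onz(t,190+(u+.5)/3.3-.5,110+(v+.5)/3.3-.5,z)
A,B=T(362,249,.055),T(359,380,.055); d=A-B; print(A,B,(A+B)/2,np.linalg.norm(d),np.degrees(np.arctan2(d[1],d[0])))
print("long edge rear",T(200,247,.055),T(362,249,.055))
# hopper outline checks
for n,u,v,z in (("rearL",433,160,.233),("rearR",606,167,.233),("lidFL",424,397,.236),("lidFR",614,399,.236)): print(n,T(u,v,z).round(4))
s=robot.get_calibration("scene")
S=lambda u,v,z: onz(s,180+(u+.5)/2.8-.5,100+(v+.5)/2.8-.5,z)
# two-view rays for gate bar middle, lid bar middle
def tri(r1,r2):
    M=np.array([r1[1],-r2[1]]).T; x=np.linalg.lstsq(M,r2[0]-r1[0],rcond=None)[0]
    a=r1[0]+r1[1]*x[0];b=r2[0]+r2[1]*x[1]; return (a+b)/2,np.linalg.norm(a-b)
Tr=lambda u,v: ray(t,180+(u+.5)/3.3-.5,120+(v+.5)/3.3-.5)
Sr=lambda u,v: ray(s,180+(u+.5)/2.8-.5,100+(v+.5)/2.8-.5)
print("gate",tri(Tr(700,270),Sr(194.5,39.5)))
print("lidbar",tri(Tr(562,329),Sr(283,82)))
```

```text
[0.62037954 0.03800422 0.055     ] [0.49309418 0.03927284 0.055     ] [0.55673686 0.03863853 0.055     ] 0.12729168097562807 -0.571033045165266
long edge rear [0.61903741 0.19472624 0.055     ] [0.62037954 0.03800422 0.055     ]
rearL [ 0.6634 -0.0116  0.233 ]
rearR [ 0.6604 -0.1582  0.233 ]
lidFL [ 0.4618 -0.0049  0.236 ]
lidFR [ 0.4634 -0.1615  0.236 ]
gate (array([ 0.56043888, -0.23606225,  0.12307887]), np.float64(0.005304710690481738))
lidbar (array([ 0.48161234, -0.07929904,  0.28679482]), np.float64(0.012001699273282571))
```

View pics/s1.png

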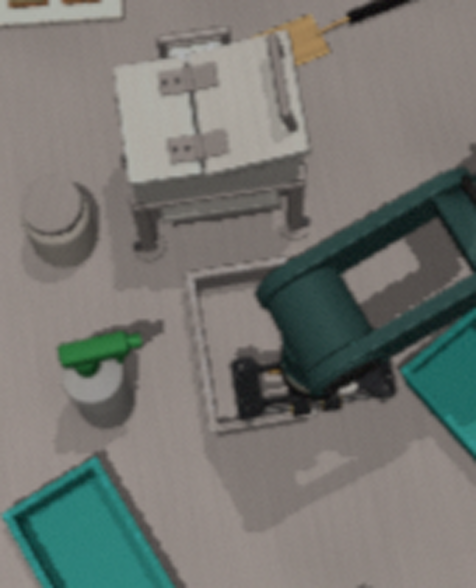

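Run:
```python
from h import *
t=robot.get_calibration("top");s=robot.get_calibration("scene")
def tri(r1,r2):
    M=np.array([r1[1],-r2[1]]).T; x=np.linalg.lstsq(M,r2[0]-r1[0],rcond=None)[0]
    a=r1[0]+r1[1]*x[0];b=r2[0]+r2[1]*x[1]; return (a+b)/2,np.linalg.norm(a-b)
Tr=lambda u,v: ray(t,190+(u+.5)/3.3-.5,110+(v+.5)/3.3-.5)
Sr=lambda u,v: ray(s,180+(u+.5)/2.8-.5,100+(v+.5)/2.8-.5)
print("right fork end",tri(Tr(183,252),Sr(265,285)))
print("left fork end",tri(Tr(48,292),Sr(320,385)))
print("foot FL base", onz(t,190+415/3.3,110+412/3.3,.0))
```

```text
right fork end (array([0.54462519, 0.18618613, 0.40257317]), np.float64(0.0058229185923546))
left fork end (array([0.51301923, 0.28513317, 0.38975839]), np.float64(0.0120057016106911))
foot FL base [ 0.46690498 -0.02062623  0.        ]
```

Call:
carry_out(
  increments=[
    [255,[-15,2,0],0],
    [255,[-25,3,0],0],
    [255,[-25,0,0],0],
    [255,[-25,0,0],0],
    [255,[-25,0,0],0],
    [255,[-20,0,0],0],
    [255,[-10,0,0],0],
    [255,[0,0,0],0],
  ],
)

```text
time: 4.6
tool_pos: [0.5027, 0.0809, 0.0466]
ee_rot: [3.139, -0.001, 1.563]
wrist_force: [0.4, 0.1, 5.7]
width: 0.0098
finger_force: 30.0
```

Call:
carry_out(
  increments=[
    [255,[-15,0,0],0],
    [255,[-15,0,0],0],
    [255,[-9,0,0],0],
    [255,[0,0,0],0],
  ],
)

```text
time: 5.0
tool_pos: [0.5025, 0.0424, 0.0466]
ee_rot: [3.139, -0.001, 1.564]
wrist_force: [0.4, 0.2, 6.0]
width: 0.0098
finger_force: 30.1
```

Run:
```python
from h import *
o=robot.get_obs(); print(o["tool_pos"],np.degrees(o["ee_rot"]),o["width"],o["wrist_force"])
im=robot.snapshot("scene"); im2=robot.snapshot("top")
cv2.imwrite("pics/s2.png",np.hstack([cv2.resize(im[110:250,210:330],(400,466),interpolation=cv2.INTER_CUBIC),cv2.resize(im2[130:270,270:390],(400,466),interpolation=cv2.INTER_CUBIC)]))
```

```text
[0.50245871 0.04242055 0.04664829] [ 1.79842914e+02 -5.43220596e-02  8.95894629e+01] 0.00984823239739801 [0.41127376 0.22460038 5.95223227]
```

View pics/s2.png

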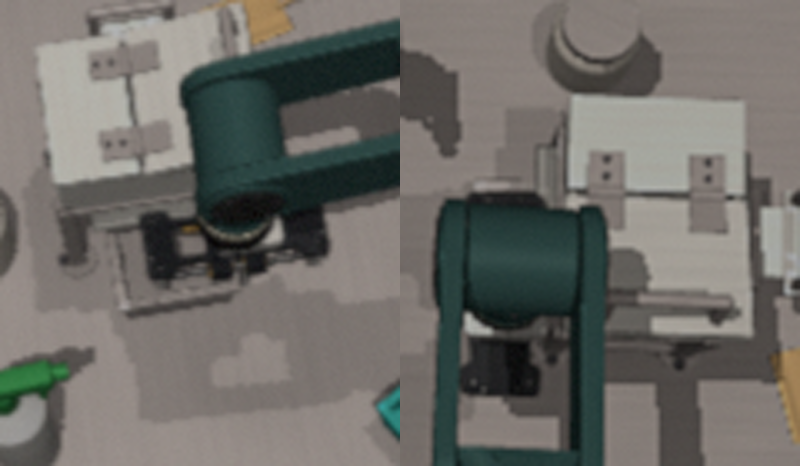

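The pan is now well under the chute with no contact forces. I'll release and go up.

Call:
carry_out(
  increments=[
    [175,[0,0,0],0],
    [175,[0,0,0],0],
    [175,[0,0,0],0],
    [175,[0,0,-10],0],
    [175,[0,0,-30],0],
    [175,[0,0,-45],0],
    [175,[0,0,-45],0],
    [175,[0,0,-45],0],
  ],
)

```text
time: 5.9
tool_pos: [0.5006, 0.042, 0.2227]
ee_rot: [3.142, -0.0, 1.564]
wrist_force: [0.4, -0.6, 0.0]
width: 0.029
finger_force: 0.0
```

Call:
carry_out(
  increments=[
    [175,[0,0,-45],0],
    [175,[0,0,-45],0],
    [175,[0,0,-40],0],
    [175,[0,0,0],0],
  ],
)

```text
time: 6.3
tool_pos: [0.5025, 0.042, 0.3584]
ee_rot: [3.128, 0.0, 1.564]
wrist_force: [0.1, 0.1, 0.7]
width: 0.0298
finger_force: 0.0
```

Run:
```python
from h import *
o=robot.get_obs(); print(o["tool_pos"],np.degrees(o["ee_rot"]),o["width"],o["wrist_force"],o["joint_positions"])
p=o["tool_pos"]
rows(.561,-.215,.36,-90,22)
rows(.561,-.215,.36,-90.1,22)
```

```text
[0.50248315 0.04198958 0.35836881] [1.79234744e+02 1.23554445e-02 8.95898872e+01] 0.029762725972040403 [0.11791283 0.08370861 0.65828734] [-2.91686211e-02 -1.03957489e-02  1.19814331e+00  8.40562399e-05
  1.94048734e+00 -2.19813476e-02]
twist 179.6 dist [  59. -257.    2.]
[-12, 3, 0] 8.2
[-11, 4, 0] 8.2
[-10, 6, 0] 8.2
[-9, 7, 0] 8.2
[-8, 9, 0] 8.2
[-7, 10, 0] 8.2
[-6, 11, 0] 8.2
[-4, 11, 0] 8.2
[-2, 12, 0] 8.2
[-1, 12, 0] 8.2
[1, 12, 0] 8.2
[3, 12, 0] 8.2
[4, 11, 0] 8.2
[6, 10, 0] 8.2
[7, 10, 0] 8.2
[9, 8, 0] 8.2
[10, 7, 0] 8.2
[11, 6, 0] 8.2
[11, 4, 0] 8.2
[12, 2, 0] 8.2
[12, 1, 0] 8.2
[12, -1, 0] 8.2
twist 179.7 dist [  59. -257.    2.]
[-12, 3, 0] 8.2
[-11, 4, 0] 8.2
[-10, 6, 0] 8.2
[-9, 7, 0] 8.2
[-8, 9, 0] 8.2
[-7, 10, 0] 8.2
[-6, 11, 0] 8.2
[-4, 11, 0] 8.2
[-2, 12, 0] 8.2
[-1, 12, 0] 8.2
[1, 12, 0] 8.2
[3, 12, 0] 8.2
[4, 11, 0] 8.2
[6, 10, 0] 8.2
[7, 9, 0] 8.2
[9, 8, 0] 8.2
[10, 7, 0] 8.2
[11, 6, 0] 8.2
[11, 4, 0] 8.2
[12, 2, 0] 8.2
[12, 1, 0] 8.2
[12, -1, 0] 8.2
```

Call:
carry_out(
  increments=[
    [255,[-30,4,0],0],
    [255,[-45,4,0],0],
    [255,[-48,4,0],0],
    [255,[-48,4,0],0],
    [255,[-48,4,0],0],
    [255,[-48,4,0],0],
    [255,[-48,4,0],0],
    [255,[-27,4,0],0],
  ],
)

```text
time: 7.1
tool_pos: [0.5298, -0.3036, 0.3483]
ee_rot: [-3.139, -0.001, 1.56]
wrist_force: [0.2, 0.6, 0.2]
width: 0.0007
finger_force: 0.0
```

Call:
carry_out(
  increments=[
    [255,[0,0,0],0],
    [255,[0,0,0],0],
    [255,[0,0,0],0],
  ],
)

```text
time: 7.4
tool_pos: [0.5307, -0.299, 0.3505]
ee_rot: [-3.141, -0.001, 1.565]
wrist_force: [0.3, 1.2, -0.4]
width: 0.0005
finger_force: 0.0
```

Run:
```python
from h import *
o=robot.get_obs(); print(o["tool_pos"],np.degrees(o["ee_rot"]),o["width"])
c=robot.get_calibration("wrist"); im=robot.snapshot("wrist"); cv2.imwrite("pics/w2.png",im)
np.save("w2.npy",c,allow_pickle=True); print(c["T"])
for P in ((.562,-.231,.148),(.469,-.081,.284),(.577,-.081,.236),(.562,-.081,.075)): print(P,proj(c,P))
```

```text
[ 0.53067584 -0.29898842  0.3504868 ] [-1.79988138e+02 -4.08849175e-02  8.96678249e+01] 0.00046262507207749635
[[ 9.99985703e-01 -5.33870872e-03 -3.03965198e-04  5.30037990e-01]
 [-5.24865099e-03 -9.69069059e-01 -2.46733886e-01 -2.26202067e-01]
 [ 1.02267708e-03  2.46731953e-01 -9.69083225e-01  5.15042263e-01]
 [ 0.00000000e+00  0.00000000e+00  0.00000000e+00  1.00000000e+00]]
(0.562, -0.231, 0.148) [310.69888317 122.40392335]
(0.469, -0.081, 0.284) [ 172.18800481 -145.16046036]
(0.577, -0.081, 0.236) [346.17199421 -93.8438622 ]
(0.562, -0.081, 0.075) [307.43582018  -9.16464176]
```

View pics/w2.png

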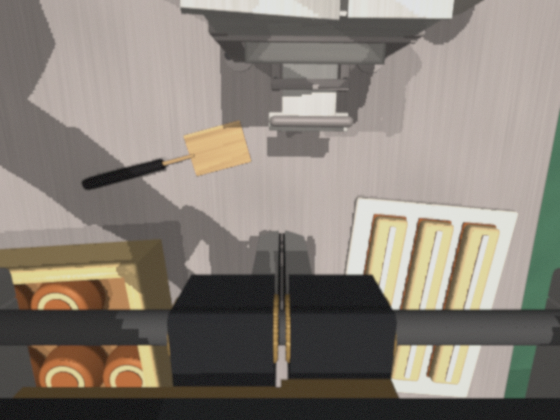

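The gate bar shows at (311,122), with ends at columns 270 and 353. That matches the prediction for (0.562, −0.231, 0.142), so the gate is shut. I'll lower the closed fingers behind the bar, on the hopper side, and draw it toward −y.

Call:
carry_out(
  increments=[
    [255,[25,8,0],0],
    [255,[40,15,0],0],
    [255,[26,8,0],0],
    [255,[0,0,0],0],
    [255,[0,0,40],0],
    [255,[0,0,40],0],
    [255,[0,0,40],0],
    [255,[0,0,30],0],
  ],
)

```text
time: 8.25
tool_pos: [0.5611, -0.2088, 0.198]
ee_rot: [-3.139, -0.001, 1.565]
wrist_force: [0.1, -0.0, -0.3]
width: 0.0001
finger_force: 0.0
```

Call:
carry_out(
  increments=[
    [255,[0,0,25],0],
    [255,[0,0,20],0],
    [255,[0,0,10],0],
    [255,[0,0,0],0],
    [255,[0,0,0],0],
  ],
)

```text
time: 8.75
tool_pos: [0.5628, -0.2096, 0.1467]
ee_rot: [3.14, 0.001, 1.564]
wrist_force: [0.4, 0.4, -0.7]
width: 0.0004
finger_force: 0.0
```

Call:
carry_out(
  increments=[
    [255,[-3,0,4],0],
    [255,[-8,0,0],0],
    [255,[-10,0,0],0],
    [255,[-12,0,0],0],
    [255,[-12,0,0],0],
    [255,[-12,0,0],0],
    [255,[-10,0,0],0],
    [255,[0,0,0],0],
  ],
)

```text
time: 9.55
tool_pos: [0.5622, -0.2771, 0.1424]
ee_rot: [3.14, -0.001, 1.563]
wrist_force: [0.4, 2.6, 1.5]
width: 0.0002
finger_force: 0.9
```

Call:
carry_out(
  increments=[
    [255,[-5,0,0],0],
    [255,[-3,0,0],0],
    [255,[0,0,0],0],
  ],
)

```text
time: 9.85
tool_pos: [0.5621, -0.2839, 0.1423]
ee_rot: [3.141, -0.001, 1.564]
wrist_force: [-0.2, 3.1, 3.1]
width: 0.0003
finger_force: 2.1
```

Call:
carry_out(
  increments=[
    [255,[-2,0,0],0],
    [255,[-2,0,0],0],
    [255,[-1,0,0],0],
    [255,[-1,0,0],0],
    [255,[0,0,0],0],
  ],
)

```text
time: 10.35
tool_pos: [0.5621, -0.2895, 0.1421]
ee_rot: [3.141, -0.001, 1.564]
wrist_force: [-1.5, 4.8, 4.2]
width: 0.0001
finger_force: 2.6
```

Call:
carry_out(
  increments=[
    [255,[-1,0,0],0],
    [255,[-1,0,0],0],
    [255,[0,0,0],0],
  ],
)

```text
time: 10.65
tool_pos: [0.5621, -0.2896, 0.1421]
ee_rot: [3.141, -0.005, 1.566]
wrist_force: [-0.6, 9.5, 5.8]
width: 0.0006
finger_force: 4.6
```

Call:
carry_out(
  increments=[
    [255,[-1,0,0],0],
    [255,[-1,0,0],0],
    [255,[0,0,0],0],
    [255,[0,0,0],0],
  ],
)

```text
time: 11.05
tool_pos: [0.5621, -0.2897, 0.1421]
ee_rot: [-3.141, -0.008, 1.567]
wrist_force: [-0.9, 12.9, 7.3]
width: 0.0002
finger_force: 6.5
```

The gate is at its end stop: position held at −0.2897 while force rose to 13 N. I'll back off, rise, and look at the lid handle from two places.

Call:
carry_out(
  increments=[
    [255,[8,0,0],0],
    [255,[8,0,0],0],
    [255,[0,0,-25],0],
    [255,[0,0,-45],0],
    [255,[0,0,-48],0],
    [255,[0,0,-48],0],
    [255,[0,0,-45],0],
    [255,[0,0,-35],0],
  ],
)

```text
time: 11.85
tool_pos: [0.5617, -0.2791, 0.391]
ee_rot: [3.138, 0.004, 1.562]
wrist_force: [-0.0, -0.3, 0.5]
width: 0.0004
finger_force: 0.0
```

Call:
carry_out(
  increments=[
    [130,[10,-25,0],0],
    [130,[10,-35,0],0],
    [130,[10,-22,0],0],
    [130,[0,0,0],0],
    [130,[0,0,0],0],
    [130,[0,0,0],0],
  ],
)

```text
time: 12.45
tool_pos: [0.4808, -0.2485, 0.3867]
ee_rot: [-3.141, 0.0, 1.563]
wrist_force: [0.2, -0.6, -0.5]
width: 0.0446
finger_force: 0.0
```

Run:
```python
from h import *
o=robot.get_obs(); print(o["tool_pos"],np.degrees(o["ee_rot"]),o["width"])
c=robot.get_calibration("wrist"); im=robot.snapshot("wrist"); cv2.imwrite("pics/w3.png",im)
np.save("w3.npy",c,allow_pickle=True)
for th in(0,.3):
  a=.3709+th
  print(th,proj(c,(.577-.1159*np.cos(a),-.081,.236+.1159*np.sin(a))))
im=robot.snapshot("top"); t=robot.get_calibration("top")
cv2.imwrite("pics/top3.png",im)
```

```text
[ 0.48078517 -0.24846898  0.38673429] [-1.79975186e+02  7.10666085e-03  8.95803260e+01] 0.04462828724822884
0 [264.67857618 -16.09068017]
0.3 [289.31639429 -34.63881319]
```

Call:
carry_out(
  increments=[
    [130,[30,0,0],0],
    [130,[40,0,0],0],
    [130,[30,0,0],0],
    [130,[10,0,0],0],
    [130,[0,0,0],0],
    [130,[0,0,0],0],
    [130,[0,0,0],0],
  ],
)

```text
time: 13.25
tool_pos: [0.4811, -0.1391, 0.3869]
ee_rot: [-3.141, 0.0, 1.562]
wrist_force: [-0.3, -0.6, 0.6]
width: 0.046
finger_force: 0.0
```

Run:
```python
from h import *
o=robot.get_obs(); print(o["tool_pos"],np.degrees(o["ee_rot"]),o["width"])
c=robot.get_calibration("wrist"); im=robot.snapshot("wrist"); cv2.imwrite("pics/w4.png",im)
np.save("w4.npy",c,allow_pickle=True)
for th in(0,.3):
  a=.3709+th
  print(th,proj(c,(.577-.1159*np.cos(a),-.081,.236+.1159*np.sin(a))))
a=cv2.imread("pics/w3.png")[0:300,100:500]
cv2.imwrite("pics/w34.png",np.hstack([a,im[0:300,100:500]]))
```

```text
[ 0.48106095 -0.139059    0.38693096] [-1.79951727e+02  2.95120467e-03  8.95085997e+01] 0.046017017799433194
0 [266.92393365 136.6949851 ]
0.3 [289.01025828 138.80859672]
```

View pics/w34.png

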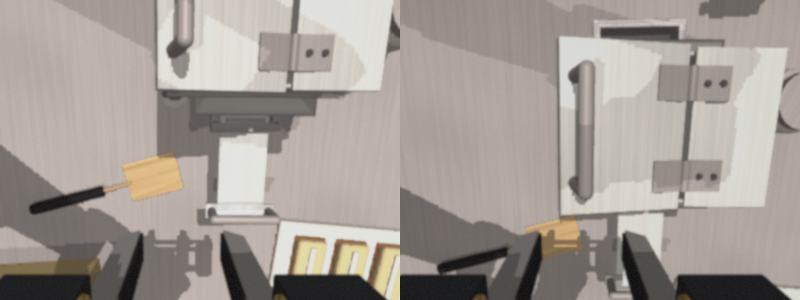

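The right half shows the lid bar at column ~586 (pixel 286), rows 62–198, and the lid is ajar. The left half shows the gate drawn out and the bar's right end near (183,45). Next I triangulate.

Run:
```python
from h import *
a=np.load("w3.npy",allow_pickle=True).item();b=np.load("w4.npy",allow_pickle=True).item();t=robot.get_calibration("top")
def tri(*rs):
    A=0;B=0
    for p,d in rs:
        d=d/np.linalg.norm(d);M=np.eye(3)-np.outer(d,d);A=A+M;B=B+M@p
    return np.linalg.solve(A,B).round(4)
print("bar right end",tri(ray(a,283,47),ray(b,286,196)))
print("lid front right corner",tri(ray(a,258,91),ray(b,260,213)), "hinge right",tri(ray(a,389,90),ray(b,382,208)))
print("rear plane pts z.236",onz(b,389,47,.236),onz(b,382,208,.236))
for th in np.arange(0,.35,.05):
  e=.3709+th
  print(round(th,2),(.577-.1159*np.cos(e)).round(4),(.236+.1159*np.sin(e)).round(4),proj(b,(.577-.1159*np.cos(e),-.081,.236+.1159*np.sin(e))).round(1),"edge",proj(b,(.577-.121*np.cos(th),-.081,.236+.121*np.sin(th))).round(1),"top bar row",proj(t,(.577-.1159*np.cos(e),-.081,.236+.1159*np.sin(e))).round(1))
```

```text
bar right end [ 0.483  -0.1266  0.2947]
lid front right corner [ 0.4602 -0.1532  0.2511] hinge right [ 0.5776 -0.1522  0.2399]
rear plane pts z.236 [ 0.57583895 -0.00676688  0.236     ] [ 0.57953777 -0.15338607  0.236     ]
0.0 0.469 0.278 [266.9 136.7] edge [254.9 134.3] top bar row [348.7 226.4]
0.05 0.4712 0.2834 [269.4 137. ] edge [254.6 134.6] top bar row [349.1 225.4]
0.1 0.4737 0.2886 [272.4 137.4] edge [254.6 135. ] top bar row [349.4 224.2]
0.15 0.4765 0.2937 [275.8 137.8] edge [254.9 135.3] top bar row [349.8 222.9]
0.2 0.4795 0.2986 [279.8 138.1] edge [255.6 135.6] top bar row [350.1 221.6]
0.25 0.4827 0.3034 [284.1 138.5] edge [256.6 136. ] top bar row [350.4 220.1]
0.3 0.4862 0.3081 [289.  138.8] edge [258.1 136.4] top bar row [350.7 218.6]
```

Call:
carry_out(
  increments=[
    [130,[20,1,0],0],
    [130,[25,0,0],0],
    [130,[14,0,0],0],
    [130,[0,0,30],0],
    [130,[0,0,35],0],
    [130,[0,0,20],0],
    [130,[0,0,8],0],
    [130,[0,0,0],0],
  ],
)

```text
time: 14.1
tool_pos: [0.4819, -0.0792, 0.2934]
ee_rot: [-3.139, -0.001, 1.563]
wrist_force: [0.0, 0.1, 0.4]
width: 0.0462
finger_force: 0.0
```

Call:
carry_out(
  increments=[
    [255,[0,0,0],0],
    [255,[0,0,0],0],
    [255,[0,0,0],0],
    [255,[0,0,0],0],
    [255,[0,0,0],0],
  ],
)

```text
time: 14.6
tool_pos: [0.4845, -0.079, 0.2951]
ee_rot: [3.135, 0.0, 1.564]
wrist_force: [5.6, 0.1, -0.6]
width: 0.011
finger_force: 30.0
```

Call:
carry_out(
  increments=[
    [255,[0,5,-6],0],
    [255,[0,5,-6],0],
    [255,[0,5,-5],0],
    [255,[0,6,-5],0],
    [255,[0,6,-4],0],
    [255,[0,6,-4],0],
    [255,[0,0,0],0],
    [255,[0,0,0],0],
  ],
)

```text
time: 15.4
tool_pos: [0.5133, -0.0794, 0.3265]
ee_rot: [-3.138, 0.001, 1.563]
wrist_force: [-7.9, -2.0, 0.3]
width: 0.0112
finger_force: 30.0
```

Call:
carry_out(
  increments=[
    [255,[0,5,-4],0],
    [255,[0,5,-3],0],
    [255,[0,5,-3],0],
    [255,[0,4,-2],0],
    [255,[0,0,0],0],
    [255,[0,0,0],0],
    [255,[0,0,0],0],
  ],
)

```text
time: 16.1
tool_pos: [0.5325, -0.0797, 0.3388]
ee_rot: [-3.139, 0.001, 1.563]
wrist_force: [-7.2, -1.7, 0.6]
width: 0.0106
finger_force: 30.0
```

Run:
```python
from h import *
o=robot.get_obs(); print(o["tool_pos"],o["wrist_force"])
P=np.array([[.4845,.2951],[.5133,.3265],[o["tool_pos"][0],o["tool_pos"][2]]])
# circle of known radius through the three
from scipy.optimize import least_squares
r=least_squares(lambda c:np.hypot(P[:,0]-c[0],P[:,1]-c[1])-.1159,[.577,.23]); c=r.x
print("centre",c,r.fun,"lid deg",np.degrees(np.arctan2(P[:,1]-c[1],c[0]-P[:,0]))-21.25)
for xh in(.575,.577,.579,.583): print(xh,np.degrees(np.arccos((xh-P[:,0])/.1159))-21.25)
```

```text
[ 0.53249147 -0.07972507  0.33876393] [-7.22457844 -1.73752412  0.64543286]
centre [0.58336511 0.234458  ] [ 8.17340676e-05 -2.24376486e-04  1.51090274e-04] lid deg [10.27417022 31.47052915 42.7498954 ]
0.575 [17.41194092 36.58525638 47.23350882]
0.577 [15.80078086 35.40961961 46.16675917]
0.579 [14.12721783 34.21789135 45.09168303]
0.583 [10.55240447 31.78116718 42.91416994]
```

Call:
carry_out(
  increments=[
    [255,[0,-2,0],0],
    [255,[0,0,0],0],
    [195,[0,0,0],0],
    [195,[0,0,0],0],
    [195,[0,0,0],0],
    [195,[0,0,-5],0],
    [195,[0,0,-20],0],
    [195,[0,0,-40],0],
  ],
)

```text
time: 16.9
tool_pos: [0.5317, -0.0788, 0.3987]
ee_rot: [-3.134, -0.002, 1.564]
wrist_force: [1.1, -0.8, -0.7]
width: 0.0222
finger_force: 0.0
```

Call:
carry_out(
  increments=[
    [195,[-20,0,-30],0],
    [195,[-40,0,-10],0],
    [195,[-20,0,0],0],
    [195,[0,0,0],0],
    [195,[0,0,0],0],
    [195,[0,0,0],0],
  ],
)

```text
time: 17.5
tool_pos: [0.5317, -0.1582, 0.4414]
ee_rot: [-3.141, -0.001, 1.565]
wrist_force: [-0.4, -0.8, 0.1]
width: 0.0222
finger_force: 0.0
```

Run:
```python
from h import *
o=robot.get_obs(); print(o["tool_pos"],o["width"],o["wrist_force"])
c=robot.get_calibration("wrist"); im=robot.snapshot("wrist"); cv2.imwrite("pics/w5.png",im); np.save("w5.npy",c,allow_pickle=True)
for th in (40,45,50):
  e=np.radians(th+21.25);q=np.radians(th)
  for xh in (.577,.580): print(th,xh,"bar",proj(c,(xh-.1159*np.cos(e),-.080,.236+.1159*np.sin(e))).round(1),"edge corners",*[proj(c,(xh-.121*np.cos(q),y,.236+.121*np.sin(q))).round(1) for y in(-.005,-.155)])
g=cv2.cvtColor(im,cv2.COLOR_BGR2GRAY)
for r in (110,130,150): print(r,g[r,200:400:3])
```

```text
[ 0.5317348  -0.15817807  0.44137433] 0.022209734087954486 [-0.38950178 -0.84996004  0.11469114]
40 0.577 bar [268.4 110.9] edge corners [221.7  14. ] [229.9 197.4]
40 0.58 bar [272.2 110.9] edge corners [225.4  13.9] [233.2 197.4]
45 0.577 bar [280.  110.7] edge corners [229.1  10.8] [236.6 199.4]
45 0.58 bar [283.9 110.7] edge corners [233.   10.8] [240.  199.4]
50 0.577 bar [292.4 110.5] edge corners [238.1   7.8] [244.6 201.3]
50 0.58 bar [296.4 110.5] edge corners [242.1   7.8] [248.  201.3]
110 [174 172 171 170 170 171 173 171 167 150 154 160 182 167 166 163 166 164
 164 164 164 168 165 160 108 117 157 187 167 142 152 162 165 164 163 163
 162 165 163 163 164 147  97 187 211 213 212 210 209 208 207 213 210 212
 210 209 212 211 206 206 204 201 204 202 202 200 203]
130 [172 171 173 171 171 170 170 173 167 153 153 156 179 164 167 162 164 163
 165 162 163 165 167 160 104 105 137 157 144 126 154 160 164 165 163 162
 162 163 163 165 162 125 104 203 207 209 211 209 207 204 209 208 208 210
 205 207 210 209 207 205 203 200 204 202 201 202 198]
150 [172 170 171 170 171 170 173 172 170 177 179 177 170 163 166 160 161 161
 165 161 164 163 165 157 103 107 138 153 144 122 156 161 166 166 164 139
 125 126 125 125 127 132 148 144 156 112  95 150 158 125  89 143 180 201
 198 204 205 202 206 202 198 203 199 200 198 197 186]
```

Run:
```python
from h import *
c=np.load("w5.npy",allow_pickle=True).item(); im=cv2.imread("pics/w5.png"); g=cv2.cvtColor(im,cv2.COLOR_BGR2GRAY).astype(int)
m=g[95:130].copy()
print("edge",g[100:108,222:246].mean(0).astype(int)); print("bar",g[100:108,264:296].mean(0).astype(int)); print("hinge",g[100:108,314:336].mean(0).astype(int))
for xh in (.577,.580):
  print("hinge",proj(c,(xh,-.08,.236)))
  for th in(38,40,42,45,48):
    e=np.radians(th+21.25);q=np.radians(th);h=proj(c,(xh,-.08,.236))[0]
    b=proj(c,(xh-.1159*np.cos(e),-.080,.236+.1159*np.sin(e)))[0]; ed=proj(c,(xh-.121*np.cos(q),-.08,.236+.121*np.sin(q)))[0]
    print(th,"hinge-bar",(h-b).round(1),"bar-edge",(b-ed).round(1),"hinge-edge",(h-ed).round(1))
# vertical: column through lid left of bar, to find right side-edge of the lid
for col in (245,255): print(col,g[170:225:2,col])
```

```text
edge [169 168 166 160 154 151 151 152 152 153 153 156 165 175 178 171 167 166
 167 168 169 171 172 174]
bar [183 181 181 177 175 175 173 158 132 112 108 118 134 147 156 166 177 186
 186 177 166 158 148 140 129 127 142 158 162 162 161 162]
hinge [161 161 162 163 165 165 164 163 161 151 131 109  99 103 129 171 205 215
 214 213 213 213]
hinge [323.56375336 112.57470533]
38 hinge-bar 59.5 bar-edge 40.5 hinge-edge 100.0
40 hinge-bar 55.2 bar-edge 42.4 hinge-edge 97.5
42 hinge-bar 50.6 bar-edge 44.2 hinge-edge 94.8
45 hinge-bar 43.6 bar-edge 46.9 hinge-edge 90.4
48 hinge-bar 36.2 bar-edge 49.3 hinge-edge 85.5
hinge [326.3447108  112.55991718]
38 hinge-bar 58.5 bar-edge 40.8 hinge-edge 99.3
40 hinge-bar 54.1 bar-edge 42.7 hinge-edge 96.8
42 hinge-bar 49.5 bar-edge 44.5 hinge-edge 94.1
45 hinge-bar 42.4 bar-edge 47.1 hinge-edge 89.6
48 hinge-bar 35.0 bar-edge 49.6 hinge-edge 84.6
245 [160 161 161 163 162 165 161 161 162 162 161 161 142 121 135 133 130 136
 140 138 139 150 175 184 183 184 184 182]
255 [ 97 130 161 162 162 161 162 160 162 173 177 157 112 110 109 111 109 112
 108 113 114 150 173 173 169 169 163 168]
```

Run:
```python
from h import *
b=np.load("w4.npy",allow_pickle=True).item()
A,B=onz(b,294,21,.055),onz(b,386,21,.055); print("pan left end corners",A,B)
M=(A+B)/2; off=M[:2]-np.array([.562,-.081+.102]); print("offset from outlet centre",off, "limits x .023, y .061")
if abs(off[0])<.016 and 0<off[1]<.05: print(robot.close_job())
```

```text
pan left end corners [0.49905719 0.06090616 0.055     ] [0.62397885 0.05990955 0.055     ]
offset from outlet centre [-0.00048198  0.03940786] limits x .023, y .061
the job is handed in; nothing more can be done
None
```

I handed the job in at about 17.6 s of the 62 s allowed: the steel pan is under the whole outlet with about 20 mm to spare, the gate is drawn to its end stop, the lid stands at about 44° (within about 2°), everything is let go, and the spray bottle, jar and spatula were not touched.

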